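# Weight the glued repairs on a painted panel

## Task

The four glued repairs on the painted panel are covered with round felt pads of four sizes: gently set the four round steel weights on them, the largest weight on the largest pad and so on down to the smallest, each upright and wholly on the felt of its own pad. Work in order of size, the largest first (its glue sets first) and the smallest last, and leave each weight standing there. Leave the two square weights where they are.

Things in the scene. Friction and masses are not known exactly. Their poses are not given: they have to be found in the camera images.
- round_a: largest of the four round steel weights: a plain disc 64 mm in diameter and 22 mm high, with an upright dark steel knob (cylinder 22 mm in diameter, 30 mm high) in the middle of its top, 52 mm high in all, about 0.55 kg. Stands loose and upright on the bench. Origin: centre of its underside; z up through the knob.
- round_b: second largest of the four round steel weights: a plain disc 53 mm in diameter and 22 mm high, with an upright dark steel knob (cylinder 22 mm in diameter, 30 mm high) in the middle of its top, 52 mm high in all, about 0.38 kg. Stands loose and upright on the bench. Origin: centre of its underside; z up through the knob.
- round_c: second smallest of the four round steel weights: a plain disc 42 mm in diameter and 22 mm high, with an upright dark steel knob (cylinder 22 mm in diameter, 30 mm high) in the middle of its top, 52 mm high in all, about 0.24 kg. Stands loose and upright on the bench. Origin: centre of its underside; z up through the knob.
- round_d: smallest of the four round steel weights: a plain disc 32 mm in diameter and 22 mm high, with an upright dark steel knob (cylinder 22 mm in diameter, 30 mm high) in the middle of its top, 52 mm high in all, about 0.14 kg. Stands loose and upright on the bench. Origin: centre of its underside; z up through the knob.
- pad_a: largest of the four round dark grey felt pads lying on the painted panel: 84 mm in diameter, 4 mm thick (fixed, firm). Origin: centre of its underside, on the panel's top face, which lies 20 mm above the bench; so the pad's top is 24 mm above the bench. Belongs to the largest round weight, 64 mm in diameter, leaving 10 mm of felt showing all round.
- pad_b: second largest of the four round dark grey felt pads lying on the painted panel: 73 mm in diameter, 4 mm thick (fixed, firm). Origin: centre of its underside, on the panel's top face, which lies 20 mm above the bench; so the pad's top is 24 mm above the bench. Belongs to the second largest round weight, 53 mm in diameter, leaving 10 mm of felt showing all round.
- pad_c: second smallest of the four round dark grey felt pads lying on the painted panel: 62 mm in diameter, 4 mm thick (fixed, firm). Origin: centre of its underside, on the panel's top face, which lies 20 mm above the bench; so the pad's top is 24 mm above the bench. Belongs to the second smallest round weight, 42 mm in diameter, leaving 10 mm of felt showing all round.
- pad_d: smallest of the four round dark grey felt pads lying on the painted panel: 52 mm in diameter, 4 mm thick (fixed, firm). Origin: centre of its underside, on the panel's top face, which lies 20 mm above the bench; so the pad's top is 24 mm above the bench. Belongs to the smallest round weight, 32 mm in diameter, leaving 10 mm of felt showing all round.
- square_a: larger of the two square steel weights, to be left alone: a plain block 54 x 54 mm and 22 mm high with the same knob as the round ones (22 mm in diameter, 30 mm high). Loose on the bench among the round weights. Origin: centre of its underside.
- square_b: smaller of the two square steel weights, to be left alone: a plain block 38 x 38 mm and 22 mm high with the same knob as the round ones (22 mm in diameter, 30 mm high). Loose on the bench among the round weights. Origin: centre of its underside.

How it is judged:
On the way, in this order (a step that is already met when the one before it is completed fails the run):
1. the largest round weight stands released on the largest pad (horizontal distance between round_a and pad_a below 0.01 m and z of round_a in the frame of pad_a between 0.001 and 0.008 m and angle between round_a's own z axis and vertical below 0.1 rad and linear speed of round_a below 0.02 m/s and contact force between the fingers and round_a below 0.1 N), for 0.2 s.
2. the second largest round weight stands released on the second largest pad (horizontal distance between round_b and pad_b below 0.01 m and z of round_b in the frame of pad_b between 0.001 and 0.008 m and angle between round_b's own z axis and vertical below 0.1 rad and linear speed of round_b below 0.02 m/s and contact force between the fingers and round_b below 0.1 N), for 0.2 s.
3. the second smallest round weight stands released on the second smallest pad (horizontal distance between round_c and pad_c below 0.01 m and z of round_c in the frame of pad_c between 0.001 and 0.008 m and angle between round_c's own z axis and vertical below 0.1 rad and linear speed of round_c below 0.02 m/s and contact force between the fingers and round_c below 0.1 N), for 0.2 s.
4. the smallest round weight stands released on the smallest pad (horizontal distance between round_d and pad_d below 0.01 m and z of round_d in the frame of pad_d between 0.001 and 0.008 m and angle between round_d's own z axis and vertical below 0.1 rad and linear speed of round_d below 0.02 m/s and contact force between the fingers and round_d below 0.1 N), for 0.2 s.
At the end, for the whole second after the job is handed in: Each of the four round weights stands upright (within 0.1 rad), released and at rest on the felt pad of its own rank in size, its centre within 10 mm of the pad's centre (all of step 1 and all of step 2 and all of step 3 and all of step 4); the robot touches nothing.
It fails at once if the larger square weight is shifted by more than 15 mm (distance of square_a from where it was at the start of the episode above 0.015 m).
It fails at once if the smaller square weight is shifted by more than 15 mm (distance of square_b from where it was at the start of the episode above 0.015 m).
It fails at once if a round weight is dropped or slammed onto its pad (arriving faster than 0.6 m/s, as after a fall of about 20 mm) ((horizontal distance between round_a and pad_a below 0.03 m and z of round_a in the frame of pad_a below 0.03 m and linear speed of round_a above 0.6 m/s) or (horizontal distance between round_b and pad_b below 0.03 m and z of round_b in the frame of pad_b below 0.03 m and linear speed of round_b above 0.6 m/s) or (horizontal distance between round_c and pad_c below 0.03 m and z of round_c in the frame of pad_c below 0.03 m and linear speed of round_c above 0.6 m/s) or (horizontal distance between round_d and pad_d below 0.03 m and z of round_d in the frame of pad_d below 0.03 m and linear speed of round_d above 0.6 m/s)).
It also fails if it takes over 120 s, if anything falls off the work surface, if the arm or the gripper's body presses on something with over 40 N, if the wrist force passes 120 N, or if a joint passes its speed limit or range.

## Robot

A 6-joint arm with a two-finger parallel gripper is mounted at the origin on the work surface. World frame = base frame: x ahead of the robot, y to its left, z up, the work surface at z = 0. Lengths are in m, angles in rad, forces in N, time in s.
With the tool pointing down it reaches from about 0.375 to 0.925 m from the base axis. Payload 5.7 kg.
Tool frame: the origin (TCP) lies at the very end of the fingers, on their centre line; the grasp point (between the pads) lies 19 mm behind it (ctrl.grip_point_offset is the distance from the TCP to the grasp point, in m); z points along the fingers, y is the line along which they close (so a half turn about z gives the same grasp; the last joint's range is limited). The gripper opens to 85 mm and grips with 20 to 120 N. Pads are 22 mm wide; open, the fingers measure 114 mm over their backs; the gripper's body (76 mm by 85 mm) begins 54 mm behind the grasp point. The pads swing forward as they close: fully open they stand 13 mm farther back than shut.
Start: joints at [1.025, 0.359, 1.51, -0, 1.272, -0.115], TCP at [0.251, 0.545, 0.193] pointing down, gripper open.
Joint ranges: [-2.97, 2.97], [-1.01, 2.36], [0.21, 2.38], [-0.96, 4.11], [0.2, 2.71], [-2.98, 2.98]. Speed limits (rad/s): [2.39, 2.39, 3.14, 3.14, 3.14, 3.14].

## Interface

Orientations are given as [roll, pitch, yaw] about the fixed x, y, z axes, in that order (R = Rz(yaw) Ry(pitch) Rx(roll)).
In Python, from rig import ctrl gives the robot as it stands. The module is installed in compiled form; this text tells all that it offers.
- The arm moves only by the tool play_rows, never from a script. Its argument "targets" is a list of rows, each a list of 2 entries, a list of its own where there are three numbers: the shift along the world's x, y, z in units of 60 mm (1.0 is 60 mm), then the turn, a rotation vector about the world's x, y, z in units of 8 degrees (1.0 is 8 degrees). A call has exactly 5 rows; each row shifts and turns the commanded pose from where the row before left it; what a row does not reach is not made up. A row lasts 1/8 s, in which the tool goes at most 62.5 mm and 10.7 degrees, less where a joint would pass 70% of its speed; a pose out of reach is approached as far as the arm can. A call is refused whole if a number of a shift passes 1 or a number of a turn 1, either way. A call with a gripper value outside its range is refused whole. "hand" is the finger opening in mm, from 0 to 85.4, set as the call begins (left out, the last holds). The fingers move at their own pace and stop on an object; "squeeze" is the grip in N (left out, the last holds). Time passes only in rows, so rows that do not move let the fingers close, or fill a call up. It gives the time, the measured TCP pose, the force, the opening and the grip force at its end, in the units of the state.
- ctrl.state(): the state, without advancing time (a new reading comes with each control period).
- ctrl.read_camera(name): name is "scene" or "side" or "wrist"; returns a dict with "pixels" (384x512x3 uint8, red, green, blue), "mtx" (3x3 intrinsics, pixels), "pose" (4x4, takes a point from camera to world coordinates); the wrist camera has in their place "T_tool_cam" (4x4, takes a point from camera to tool coordinates, whose origin is the TCP and whose axes are the flange's). Camera axes: x right, y up, looking along -z (the intrinsics and any distortion apply to the point x, -y, -z); pixel columns grow to the right and rows downward; lengths in m; the calibration is good to about 2 mm. The wrist camera is an equidistant fisheye: a pixel r from the principal point sees the ray r / f radians off the axis. A picture is of the moment at which its call begins: read the wrist's pose just before it. There is no depth.
- ctrl.job_done(): hands the job in; it is judged then, once.
The state is a dict: "time_s": time; "joint_pos": joint angles; "joint_velocities": joint speeds; "joint_torque": joint torques, N m; "tcp_pos": TCP position; "orientation": TCP orientation; "wrist_force": force on the tool from outside, world axes, zero at the start; "moment": the same for the moment, N m; "finger_gap": finger opening in m; "grasp_force": force on a finger pad.
Only numpy, scipy, OpenCV 4.12 (cv2) and the standard library are available. Lean on these libraries where they do the work, as an engineer would, in place of code of your own. Each camera call takes 0.05 s, during which the arm holds its last target. There are 200 camera calls.

## Working session

There is one attempt and no reset: what is moved stays moved. The work goes in short steps, Python scripts to look and compute and a tool call to move; the robot and the scene stay as the last step left them, time stands still between calls to the robot, and variables do not carry over. Pictures are saved under pics/ and viewed, at most 14 in all, crops included, and the job is handed in when it is done.

Besides the shell and the picture viewer there is one more tool, called after "Call:" as name(argument=value, ...), one argument or row to a line, values as JSON. play_rows: Moves the arm, as the interface text tells. Its arguments: {"type":"object","properties":{"targets":{"type":"array","items":{"type":"array"}},"hand":{"type":"number"},"squeeze":{"type":"number"}},"required":["targets"]}

```bash
mkdir -p pics; python3 - <<'E'
from rig import ctrl
import cv2,numpy as np
print(ctrl.state())
for n in ["scene","side","wrist"]:
    d=ctrl.read_camera(n); cv2.imwrite(f"pics/{n}0.png",d["pixels"][:,:,::-1])
    print(n,np.round(d["mtx"],1).tolist(),np.round(d.get("pose",d.get("T_tool_cam")),3).tolist(),[k for k in d])
E
```

```text
{'time_s': 0.0, 'joint_pos': array([ 1.02490207e+00,  3.59530112e-01,  1.51144043e+00,  5.80363257e-06,
        1.27249157e+00, -1.15054217e-01]), 'joint_velocities': array([ 0.00093531,  0.00120511, -0.00254502,  0.00105107, -0.00250991,
        0.00187785]), 'joint_torque': array([-5.16130367e-04, -5.27627385e+01, -2.78614694e+01, -8.35167975e-05,
        1.31811487e-02, -1.15243137e-05]), 'tcp_pos': array([0.25016684, 0.54453041, 0.19173566]), 'orientation': array([-3.13973619e+00, -2.20122104e-04,  2.71075069e+00]), 'wrist_force': array([ 0.39703174, -0.63522327, -0.33320776]), 'moment': array([ 0.02000355, -0.03265495, -0.02588865]), 'grasp_force': 0.0, 'finger_gap': 0.08511885260459016}
scene [[358.2, 0.0, 253.7], [0.0, 358.2, 185.0], [0.0, 0.0, 1.0]] [[-0.121, -0.658, 0.743, 1.162], [0.993, -0.078, 0.093, 0.024], [-0.003, 0.749, 0.663, 0.577], [0.0, 0.0, 0.0, 1.0]] ['pixels', 'mtx', 'pose']
side [[351.9, 0.0, 262.2], [0.0, 351.9, 189.6], [0.0, 0.0, 1.0]] [[0.958, 0.165, -0.236, 0.377], [-0.288, 0.529, -0.798, -0.668], [-0.007, 0.832, 0.554, 0.514], [0.0, 0.0, 0.0, 1.0]] ['pixels', 'mtx', 'pose']
wrist [[297.3, 0.0, 254.7], [0.0, 297.3, 191.2], [0.0, 0.0, 1.0]] [[0.001, 0.951, 0.309, 0.08], [1.0, -0.001, -0.0, 0.001], [0.0, 0.309, -0.951, -0.182], [0.0, 0.0, 0.0, 1.0]] ['pixels', 'mtx', 'T_tool_cam']
```

View pics/scene0.png

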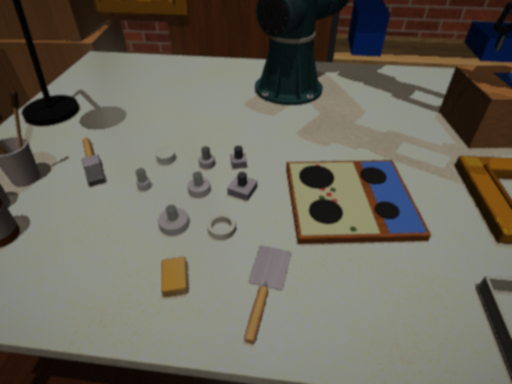

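View pics/side0.png

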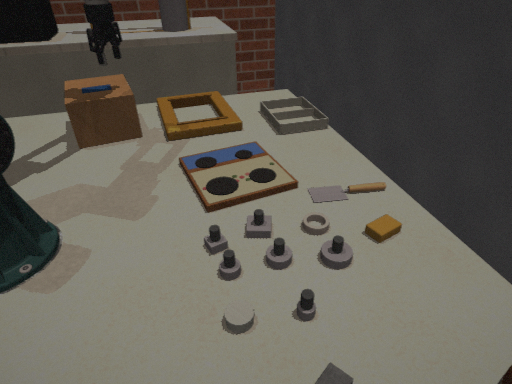

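View pics/wrist0.png

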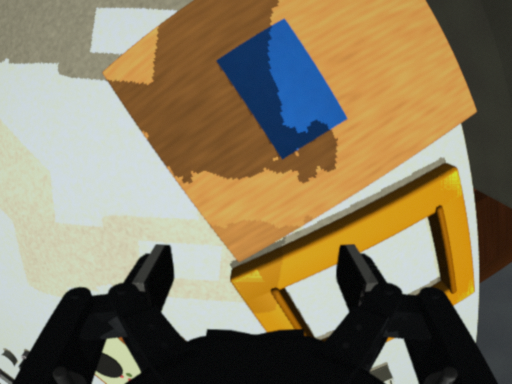

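Scene view: four round weights at (174,219) a, (199,185) b, (206,158) c and (143,180) d, the squares at (242,185) and (238,157), and the pads at (316,177), (325,211), (373,176) and (386,210). The side view shows the same layout. The wrist view doesn't show the work area yet.

```bash
cat >h.py <<'E'
from rig import ctrl
import cv2,numpy as np
from scipy.spatial.transform import Rotation as R
def cast(d,uv,z,T=None):
    uv=np.float64(uv).reshape(-1,2);K=d["mtx"]
    x=(uv-K[:2,2])/[K[0,0],K[1,1]]
    if T is None: T=d["pose"]; v=np.c_[x[:,0],-x[:,1],-np.ones(len(x))]
    else:
        r=np.linalg.norm(x,axis=1)+1e-12;s=np.sin(r)/r
        v=np.c_[x[:,0]*s,-x[:,1]*s,-np.cos(r)]
    w=v@T[:3,:3].T;c=T[:3,3]
    return (c+w*((z-c[2])/w[:,2])[:,None])[:,:2]
def wrist():
    s=ctrl.state();T=np.eye(4);T[:3,:3]=R.from_euler('xyz',s["orientation"]).as_matrix();T[:3,3]=s["tcp_pos"]
    d=ctrl.read_camera("wrist");return d,T@d["T_tool_cam"]
def blobs(px,thr,amin,amax):
    m=np.uint8(px.max(2)<thr)
    n,L,st,c=cv2.connectedComponentsWithStats(m)
    for i in range(1,n):
        if amin<st[i,4]<amax:
            k=cv2.findContours(np.uint8(L==i),cv2.RETR_EXTERNAL,cv2.CHAIN_APPROX_NONE)[0][0]
            yield c[i],st[i],k.reshape(-1,2)
E
python3 - <<'E'
from h import *
for n,(x0,y0,x1,y1) in dict(scene=(100,130,440,260),side=(170,130,380,330)).items():
    d=ctrl.read_camera(n)
    for c,s,k in blobs(d["pixels"],75,25,2500):
        if not(x0<c[0]<x1 and y0<c[1]<y1): continue
        big=s[4]>250 or c[0]>280 and n=="scene" or c[1]<200 and n=="side"
        z=.024 if big else .037
        p=cast(d,k,z); (cc,r)=cv2.minEnclosingCircle(np.float32(p*1000))
        print(n,np.round(c),s[4],"pad" if big else "knob",np.round(cast(d,c,z)[0],4),"dia",round(2*r,1))
E
```

```text
scene [206. 154.] 84 knob [ 0.4528 -0.1859] dia 52.0
scene [238. 153.] 97 knob [ 0.4403 -0.1058] dia 55.4
scene [211. 164.] 31 knob [ 0.495 -0.164] dia 27.9
scene [239. 165.] 63 knob [ 0.4875 -0.0965] dia 34.6
scene [316. 177.] 603 pad [0.4954 0.0914] dia 83.3
scene [372. 175.] 349 pad [0.4749 0.2249] dia 65.3
scene [142. 177.] 47 knob [ 0.5607 -0.3144] dia 29.3
scene [242. 180.] 115 knob [ 0.5418 -0.081 ] dia 47.9
scene [198. 181.] 55 knob [ 0.5584 -0.1801] dia 31.9
scene [242. 193.] 142 knob [ 0.5881 -0.0733] dia 69.1
scene [325. 211.] 640 pad [0.6083 0.1096] dia 79.1
scene [386. 210.] 341 pad [0.5899 0.2398] dia 54.8
scene [172. 215.] 66 knob [ 0.6709 -0.2081] dia 26.9
scene [361. 239.] 616 pad [0.6774 0.1771] dia 270.6
side [200. 131.] 622 pad [0.4896 0.4394] dia 407.8
side [243. 154.] 128 pad [0.587  0.2367] dia 56.2
side [206. 162.] 201 pad [0.4721 0.2216] dia 67.1
side [239. 195.] 687 pad [0.524  0.0341] dia 350.9
side [262. 175.] 316 pad [0.6059 0.1059] dia 75.5
side [222. 186.] 470 pad [0.4923 0.0869] dia 90.9
side [363. 191.] 102 pad [ 0.8244 -0.0417] dia 98.5
side [258. 218.] 157 knob [ 0.5391 -0.0845] dia 54.8
side [317. 219.] 70 knob [ 0.6613 -0.1258] dia 35.9
side [312. 230.] 105 knob [ 0.635  -0.1569] dia 52.0
side [214. 234.] 176 knob [ 0.438  -0.1088] dia 53.7
side [379. 234.] 196 knob [ 0.7607 -0.2096] dia 78.4
side [258. 234.] 168 knob [ 0.5241 -0.1353] dia 51.4
side [336. 245.] 201 knob [ 0.6631 -0.2136] dia 54.7
side [278. 247.] 197 knob [ 0.5514 -0.1855] dia 53.0
side [216. 247.] 151 knob [ 0.4347 -0.1494] dia 52.5
side [228. 260.] 213 knob [ 0.4506 -0.1891] dia 48.6
side [334. 262.] 231 knob [ 0.6376 -0.2545] dia 61.3
side [277. 264.] 176 knob [ 0.5361 -0.2265] dia 49.0
side [230. 275.] 148 knob [ 0.4452 -0.2269] dia 40.4
side [305. 305.] 405 pad [ 0.5544 -0.3192] dia 65.0
side [239. 327.] 189 knob [ 0.4359 -0.3361] dia 43.1
```

Call:
play_rows(
  targets=[
    [[0.35,-0.9,0.2],[0,0,0]],
    [[0.35,-0.9,0.2],[0,0,0]],
    [[0.35,-0.9,0.2],[0,0,0]],
    [[0.35,-0.9,0.2],[0,0,0]],
    [[0.35,-0.9,0.2],[0,0,0]],
  ],
  hand=50,
  squeeze=40,
)

```text
time_s: 0.88
tcp_pos: [0.3559, 0.2735, 0.253]
orientation: [3.141, 0.0, 2.711]
wrist_force: [0.9, 0.4, 1.1]
finger_gap: 0.0503
grasp_force: 0.0
```

Call:
play_rows(
  targets=[
    [[0.35,-0.9,0],[0,0,0]],
    [[0.35,-0.9,0],[0,0,0]],
    [[0.35,-0.9,0],[0,0,0]],
    [[0.35,-0.9,0],[0,0,0]],
    [[0,0,0],[0,0,0]],
  ],
)

```text
time_s: 1.5
tcp_pos: [0.4411, 0.0556, 0.2527]
orientation: [-3.141, 0.001, 2.705]
wrist_force: [-0.5, 0.5, 0.3]
finger_gap: 0.0502
grasp_force: 0.0
```

```bash
python3 - <<'E'
from h import *
d,T=wrist();print(ctrl.state()["tcp_pos"]);cv2.imwrite("pics/w1.png",d["pixels"][:,:,::-1])
np.savez("w1.npz",p=d["pixels"],m=d["mtx"],T=T)
E
```

```text
[0.43991705 0.05766441 0.25248565]
```

View pics/w1.png

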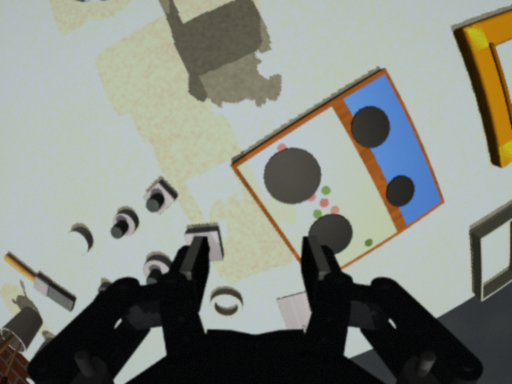

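The wrist view shows all four pads: a (292,175), b (330,234) partly behind a finger, c (370,127) and d (400,190).

```bash
python3 - <<'E'
from h import *
f=np.load("w1.npz");d=dict(mtx=f["m"]);p=f["p"]
for u in [(292,175),(330,225),(370,127),(400,190),(342,240)]: print(p[u[1],u[0]],end=' ')
print()
for thr in (90,105):
  for c,s,k in blobs(p,thr,300,6000):
    P=cast(d,k,.024,f["T"]);e=cv2.fitEllipse(np.float32(P*1000))
    print(thr,np.round(c),s[4],np.round(e[0],1),np.round(e[1],1))
E
```

```text
[80 78 69] [59 58 52] [49 48 42] [41 41 37] [50 50 46] 
90 [219.  17.] 321 [244.   94.4] [24.7 41.4]
90 [196.  32.] 318 [238.8  56.4] [26.8 84.8]
90 [478.  93.] 1374 [486.4 450.1] [ 42.3 264. ]
90 [304. 116.] 323 [419.8 140.5] [  3.4 238.2]
90 [370. 127.] 1224 [471.9 226. ] [58.5 59.6]
90 [292. 175.] 2382 [492.2  91.9] [79.5 80.2]
90 [400. 191.] 665 [586.5 241.2] [49.2 50. ]
90 [500. 276.] 405 [287.2 247.4] [ 254.1 1373.7]
90 [ 48. 282.] 357 [ 486.8 -449.1] [ 43.  172.3]
105 [215.  39.] 5035 [266.   72.8] [126.1 144.2]
105 [479.  89.] 1560 [-674.9 -620.5] [ 723.9 3055. ]
105 [302. 117.] 464 [420.3 134.7] [  5.4 251.5]
105 [370. 127.] 1256 [472.  226.1] [59.4 60.4]
105 [292. 175.] 2448 [492.3  91.9] [80.5 81.5]
105 [400. 191.] 682 [586.6 241.2] [50.  50.5]
105 [500. 274.] 470 [666.8 377.5] [164.6 581.3]
105 [ 50. 285.] 575 [ 499.4 -447.6] [ 47.6 202.5]
```

Call:
play_rows(
  targets=[
    [[0.6,-0.75,0],[0,0,0]],
    [[0.6,-0.75,0],[0,0,0]],
    [[0.6,-0.75,0],[0,0,0]],
    [[0.6,-0.75,0],[0,0,0]],
    [[0,0,0],[0,0,0]],
  ],
)

```text
time_s: 2.17
tcp_pos: [0.5858, -0.1221, 0.2518]
orientation: [-3.141, 0.001, 2.71]
wrist_force: [-0.5, 0.6, -0.1]
finger_gap: 0.0499
grasp_force: 0.0
```

Call:
play_rows(
  targets=[
    [[0.6,-0.75,0],[0,0,0]],
    [[0.6,-0.6,0],[0,0,0]],
    [[0,0,-0.8],[0,0,0]],
    [[0,0,-0.6],[0,0,0]],
    [[0,0,0],[0,0,0]],
  ],
)

```text
time_s: 2.8
tcp_pos: [0.6526, -0.1981, 0.1652]
orientation: [3.141, -0.008, 2.713]
wrist_force: [-1.5, -0.5, 0.3]
finger_gap: 0.0497
grasp_force: 0.0
```

```bash
python3 - <<'E'
from h import *
d,T=wrist();print(ctrl.state()["tcp_pos"]);cv2.imwrite("pics/w2.png",d["pixels"][:,:,::-1])
np.savez("w2.npz",p=d["pixels"],m=d["mtx"],T=T)
E
```

```text
[ 0.65443392 -0.19919931  0.16777485]
```

View pics/w2.png

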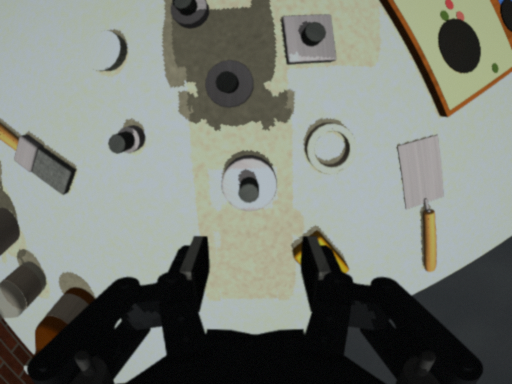

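Wrist view: A at (249,182) between the fingers, B (229,83), D (127,138), square (310,37).

```bash
cat >>h.py <<'E'
def knobs(d,T,y1=225,thrs=(75,90,110)):
    for thr in thrs:
        for c,s,k in blobs(d["pixels"][:y1],thr,80,2500):
            P=cast(d,k,.037,T);e=cv2.minAreaRect(np.float32(P*1000))
            if min(e[1])>15 and max(e[1])<60: print(thr,np.round(c),s[4],np.round(e[0],1),np.round(e[1],1))
E
python3 - <<'E'
from h import *
f=np.load("w2.npz");knobs(dict(mtx=f["m"],pixels=f["p"]),f["T"])
p=f["p"]; print(p[185,246],p[170,235],p[190,262])
E
```

```text
75 [188.  14.] 846 [ 466.  -187.3] [42.5 32.4]
75 [506.  13.] 290 [579.8 212.3] [24.5 49.2]
75 [312.  33.] 473 [539.8 -80.8] [26.7 25.6]
75 [120.  54.] 191 [ 465.8 -275.5] [16.2 38.9]
75 [229.  84.] 1841 [ 554.5 -181.6] [49.7 49.5]
75 [122. 141.] 399 [ 555.4 -317.4] [31.6 21.6]
75 [  7. 217.] 235 [ 550.4 -563.2] [44.5 27.7]
90 [506.  13.] 297 [580.2 212.1] [24.5 50.2]
90 [312.  33.] 512 [539.9 -80.4] [27.7 25.6]
90 [120.  54.] 222 [ 465.5 -275.9] [18.1 41.4]
90 [126. 139.] 601 [ 555.1 -311. ] [45.8 27.1]
90 [341. 155.] 156 [ 671.1 -104. ] [17.1 37. ]
90 [248. 158.] 259 [ 637.1 -197.5] [50.5 18.5]
90 [248. 186.] 466 [ 663.3 -209.1] [20.6 34. ]
110 [506.  14.] 312 [580. 211.] [26.6 51.1]
110 [312.  33.] 549 [540.  -81.2] [28.6 27.6]
110 [120.  53.] 276 [ 463.1 -275.9] [22.1 44.5]
110 [313. 134.] 163 [ 641.7 -123.3] [16.1 47.6]
110 [126. 139.] 670 [ 554.9 -311. ] [46.4 28.5]
110 [340. 155.] 217 [ 669.9 -105.6] [21.6 38.9]
110 [247. 158.] 355 [ 637.  -198.3] [51.7 21.3]
110 [248. 186.] 516 [ 662.6 -209.1] [20.9 35.3]
110 [425. 213.] 131 [786.9 -18. ] [19.4 33.5]
[69 73 68] [174 184 191] [173 184 190]
```

Call:
play_rows(
  targets=[
    [[0.16,-0.18,0],[0,0,0]],
    [[0,0,-0.7],[0,0,0]],
    [[0,0,-0.7],[0,0,0]],
    [[0,0,-0.4],[0,0,0]],
    [[0,0,-0.3],[0,0,0]],
  ],
)

```text
time_s: 3.48
tcp_pos: [0.667, -0.2135, 0.0433]
orientation: [-3.141, 0.003, 2.711]
wrist_force: [0.2, -0.4, 0.5]
finger_gap: 0.0499
grasp_force: 0.0
```

Call:
play_rows(
  targets=[
    [[0,0,-0.1],[0,0,0]],
    [[0,0,-0.1],[0,0,0]],
    [[0,0,0],[0,0,0]],
    [[0,0,0],[0,0,0]],
    [[0,0,0],[0,0,0]],
  ],
)

```text
time_s: 4.1
tcp_pos: [0.6655, -0.2128, 0.0312]
orientation: [-3.142, 0.001, 2.711]
wrist_force: [0.1, 0.9, 0.6]
finger_gap: 0.0503
grasp_force: 0.0
```

```bash
python3 - <<'E'
from h import *
d,T=wrist();print(ctrl.state()["tcp_pos"]);cv2.imwrite("pics/w3.png",d["pixels"][:,:,::-1])
E
```

```text
[ 0.66543026 -0.21279208  0.03105257]
```

View pics/w3.png

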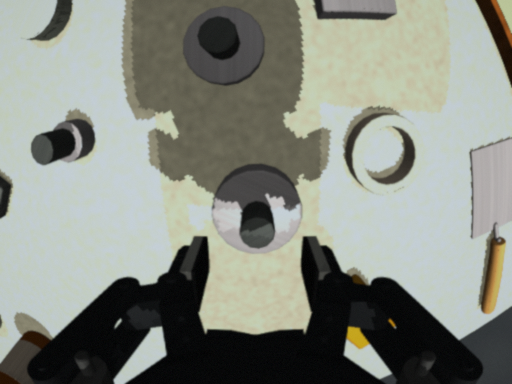

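Knob A sits at (257,225), centred between the fingertips. I'll lower 6 mm and close.

Call:
play_rows(
  targets=[
    [[0,0,-0.05],[0,0,0]],
    [[0,0,-0.05],[0,0,0]],
    [[0,0,0],[0,0,0]],
    [[0,0,0],[0,0,0]],
    [[0,0,0],[0,0,0]],
  ],
)

```text
time_s: 4.78
tcp_pos: [0.6652, -0.2127, 0.0246]
orientation: [-3.141, 0.0, 2.711]
wrist_force: [0.2, -0.6, -0.0]
finger_gap: 0.0498
grasp_force: 0.0
```

Call:
play_rows(
  targets=[
    [[0,0,0],[0,0,0]],
    [[0,0,0],[0,0,0]],
    [[0,0,0],[0,0,0]],
    [[0,0,0],[0,0,0]],
    [[0,0,0],[0,0,0]],
  ],
  hand=10,
  squeeze=50,
)

```text
time_s: 5.4
tcp_pos: [0.6651, -0.2126, 0.0245]
orientation: [-3.141, -0.0, 2.711]
wrist_force: [0.2, 0.0, -0.2]
finger_gap: 0.0101
grasp_force: 0.0
```

Call:
play_rows(
  targets=[
    [[0,0,0.3],[0,0,0]],
    [[0,0,0.6],[0,0,0]],
    [[0,0,0.6],[0,0,0]],
    [[0,0,0.2],[0,0,0]],
    [[0,0,0],[0,0,0]],
  ],
)

```text
time_s: 6.02
tcp_pos: [0.6657, -0.2129, 0.1278]
orientation: [-3.142, 0.002, 2.711]
wrist_force: [0.5, 0.2, -0.1]
finger_gap: 0.0103
grasp_force: 0.0
```

The fingers closed to 10 mm with no force, so the grasp missed. I'll look again.

```bash
python3 - <<'E'
from h import *
d,T=wrist();print(ctrl.state()["tcp_pos"],np.round(T,3).tolist());cv2.imwrite("pics/w4.png",d["pixels"][:,:,::-1]);np.savez("w4.npz",p=d["pixels"],m=d["mtx"],T=T)
for n in("scene","side"):
  e=ctrl.read_camera(n);np.savez(n+"4.npz",p=e["pixels"],m=e["mtx"],T=e["pose"])
  x,y=dict(scene=(120,120),side=(200,180))[n]
  cv2.imwrite(f"pics/{n}4.png",cv2.resize(e["pixels"][y:y+150,x:x+200,::-1],None,fx=4,fy=4,interpolation=cv2.INTER_CUBIC))
E
```

```text
[ 0.66481192 -0.21249241  0.12628922] [[0.416, -0.864, -0.283, 0.593], [0.909, 0.396, 0.13, -0.179], [-0.0, -0.311, 0.95, 0.309], [0.0, 0.0, 0.0, 1.0]]
```

View pics/w4.png

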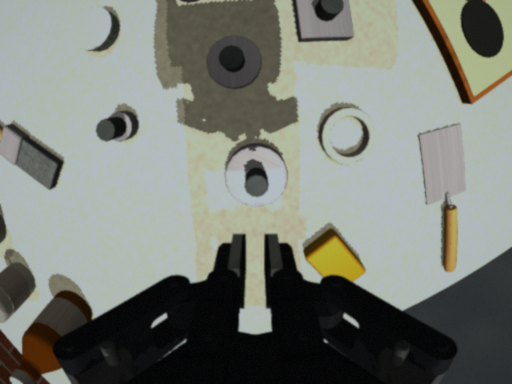

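View pics/side4.png

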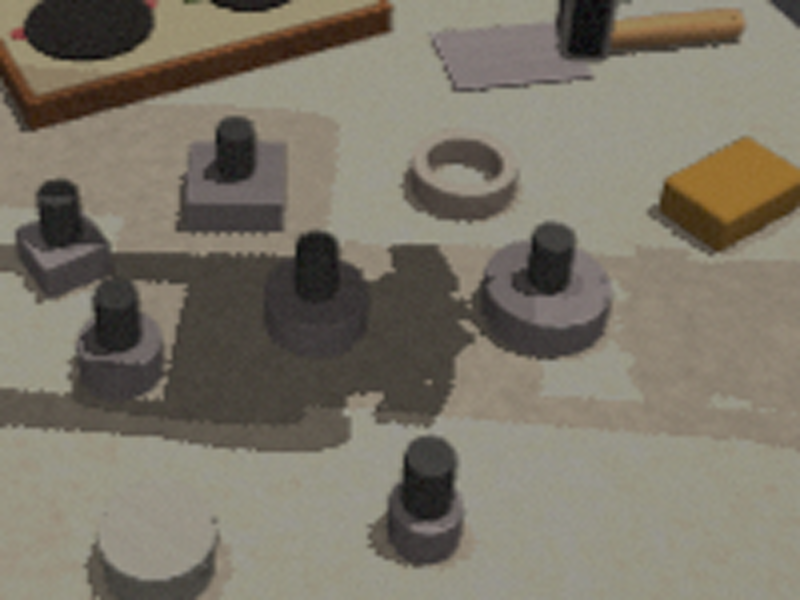

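Wrist view: A is still upright and unmoved at (256,172). The closed fingertips are at (255,238), lower in the image than the calibration predicts. I'll check where the tips really are in the fixed views.

```bash
python3 - <<'E'
from h import *
def proj(T,K,P):
    q=T[:3,:3].T@(np.array(P)-T[:3,3]);return np.round([K[0,2]+K[0,0]*q[0]/-q[2],K[1,2]-K[1,1]*q[1]/-q[2]],1)
P=ctrl.state()["tcp_pos"];print(P)
ims=[]
for n in("scene","side"):
    f=np.load(n+"4.npz");T,K=f["T"],f["m"]
    for dz in (0,.02,.04): print(n,dz,proj(T,K,P+[0,0,dz]))
    print("knobA top",proj(T,K,[.6645,-.211,.052]))
    u=proj(T,K,P).astype(int);im=f["p"].copy()
    for dz in(0,.02,.04):
        a=proj(T,K,P+[0,0,dz]);cv2.circle(im,tuple(int(v) for v in a.round()),0,(255,0,0),-1)
    c=im[u[1]-60:u[1]+40,u[0]-50:u[0]+50];ims.append(cv2.resize(c,(400,400),interpolation=cv2.INTER_NEAREST))
cv2.imwrite("pics/tip.png",np.hstack(ims)[:,:,::-1])
E
```

```text
[ 0.66395694 -0.21211689  0.12489503]
scene 0 [164.3 180.7]
scene 0.02 [162.5 172.7]
scene 0.04 [160.7 164.4]
knobA top [170.7 207.6]
side 0 [341.7 209.1]
side 0.02 [343.  200.2]
side 0.04 [344.3 191. ]
knobA top [337.2 238.6]
```

View pics/tip.png

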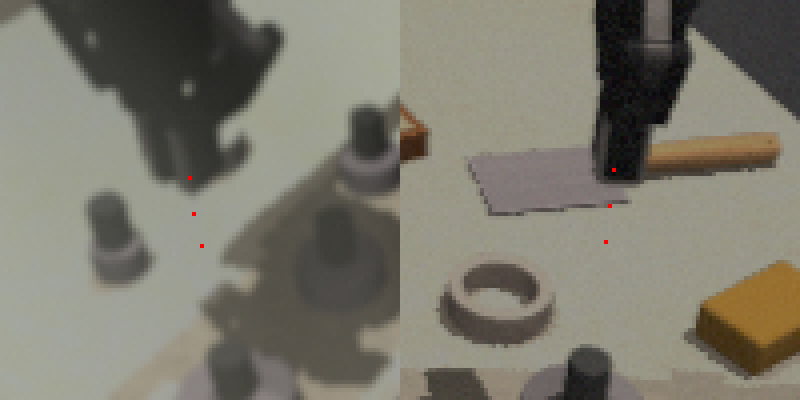

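The fixed views show the real fingertips about 35 mm above the reported TCP, while xy agrees. That explains the miss. I'll reopen and descend to a reported z of about 0.005, then check visually.

Call:
play_rows(
  targets=[
    [[0,0,0],[0,0,0]],
    [[0,0,0],[0,0,0]],
    [[0,0,-0.6],[0,0,0]],
    [[0,0,-0.6],[0,0,0]],
    [[0,0,-0.3],[0,0,0]],
  ],
  hand=50,
)

```text
time_s: 6.8
tcp_pos: [0.6636, -0.212, 0.0341]
orientation: [-3.141, -0.004, 2.711]
wrist_force: [0.1, 0.1, 0.3]
finger_gap: 0.0498
grasp_force: 0.0
```

Call:
play_rows(
  targets=[
    [[0,0,-0.2],[0,0,0]],
    [[0,0,-0.15],[0,0,0]],
    [[0,0,-0.15],[0,0,0]],
    [[0,0,0],[0,0,0]],
    [[0,0,0],[0,0,0]],
  ],
)

```text
time_s: 7.42
tcp_pos: [0.6656, -0.2128, 0.0071]
orientation: [-3.141, 0.001, 2.711]
wrist_force: [-0.5, -0.6, 0.3]
finger_gap: 0.0501
grasp_force: 0.0
```

```bash
cat >>h.py <<'E'
def proj(T,K,P):
    q=T[:3,:3].T@(np.array(P)-T[:3,3]);return np.array([K[0,2]+K[0,0]*q[0]/-q[2],K[1,2]-K[1,1]*q[1]/-q[2]])
def tipview(name,marks=(0,.02,.04),bx=(-50,50,-60,40),center=None):
    ims=[];P=ctrl.state()["tcp_pos"];print(P)
    for n in("scene","side"):
        e=ctrl.read_camera(n);T,K=e["pose"],e["mtx"];im=e["pixels"].copy()
        u=proj(T,K,P if center is None else center).astype(int)
        for dz in marks:
            cv2.circle(im,tuple(int(v) for v in proj(T,K,P+[0,0,dz]).round()),0,(255,0,0),-1)
        ims.append(cv2.resize(im[u[1]+bx[2]:u[1]+bx[3],u[0]+bx[0]:u[0]+bx[1]],(400,400),interpolation=cv2.INTER_CUBIC))
    cv2.imwrite(name,np.hstack(ims)[:,:,::-1])
E
python3 - <<'E'
from h import *
tipview("pics/tip2.png")
E
```

```text
[ 0.6655767  -0.21284783  0.00714517]
```

View pics/tip2.png

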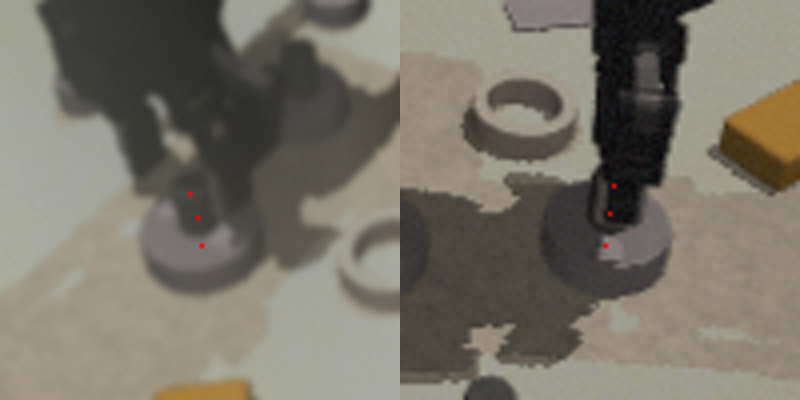

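The knob now lies between the open fingers in the scene view. I'll lower about 15 mm, watching the force, and then close.

Call:
play_rows(
  targets=[
    [[0,0,-0.08],[0,0,0]],
    [[0,0,-0.08],[0,0,0]],
    [[0,0,-0.08],[0,0,0]],
    [[0,0,0],[0,0,0]],
    [[0,0,0],[0,0,0]],
  ],
)

```text
time_s: 8.15
tcp_pos: [0.6652, -0.2127, -0.0079]
orientation: [-3.141, -0.0, 2.711]
wrist_force: [0.6, -0.3, 0.7]
finger_gap: 0.0501
grasp_force: 0.0
```

Call:
play_rows(
  targets=[
    [[0,0,0],[0,0,0]],
    [[0,0,0],[0,0,0]],
    [[0,0,0],[0,0,0]],
    [[0,0,0],[0,0,0]],
    [[0,0,0],[0,0,0]],
  ],
  hand=10,
  squeeze=50,
)

```text
time_s: 8.78
tcp_pos: [0.6657, -0.2124, -0.0073]
orientation: [3.141, 0.001, 2.711]
wrist_force: [1.3, 3.4, 4.9]
finger_gap: 0.0202
grasp_force: 49.2
```

Gripped at 49 N. Lifting and carrying to pad A.

Call:
play_rows(
  targets=[
    [[0,0,0.2],[0,0,0]],
    [[0,0,0.5],[0,0,0]],
    [[0,0,0.6],[0,0,0]],
    [[0,0,0.4],[0,0,0]],
    [[0,0,0],[0,0,0]],
  ],
)

```text
time_s: 9.4
tcp_pos: [0.6661, -0.2136, 0.0958]
orientation: [-3.141, 0.003, 2.711]
wrist_force: [0.4, -0.3, -7.1]
finger_gap: 0.0201
grasp_force: 49.6
```

Call:
play_rows(
  targets=[
    [[-0.2,0.4,0],[0,0,0]],
    [[-0.4,0.7,0],[0,0,0]],
    [[-0.4,0.7,0],[0,0,0]],
    [[-0.4,0.7,0],[0,0,0]],
    [[-0.4,0.7,0],[0,0,0]],
  ],
)

```text
time_s: 10.02
tcp_pos: [0.5545, -0.0194, 0.0923]
orientation: [-3.14, -0.003, 2.71]
wrist_force: [0.4, 0.7, -5.5]
finger_gap: 0.0203
grasp_force: 49.6
```

Call:
play_rows(
  targets=[
    [[-0.4,0.7,0],[0,0,0]],
    [[-0.4,0.7,0],[0,0,0]],
    [[-0.2,0.4,0],[0,0,0]],
    [[-0.08,0.06,0],[0,0,0]],
    [[0,0,0],[0,0,0]],
  ],
)

```text
time_s: 10.65
tcp_pos: [0.4914, 0.0906, 0.0933]
orientation: [-3.14, -0.001, 2.712]
wrist_force: [-0.3, 0.3, -6.4]
finger_gap: 0.0199
grasp_force: 49.7
```

```bash
python3 - <<'E'
from h import *
print(ctrl.state()["wrist_force"],ctrl.state()["grasp_force"]);tipview("pics/c1.png",bx=(-50,50,-60,40))
E
```

```text
[-0.32450787  0.28782442 -6.42002217] 49.7337681055069
[0.49136723 0.09062143 0.09330575]
```

View pics/c1.png

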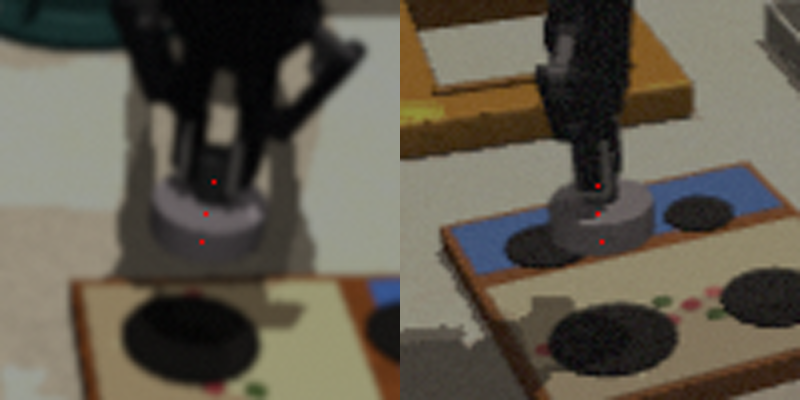

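A is held upright above pad A, and the disc centre is on the TCP column within 3 mm in both views. Lowering.

Call:
play_rows(
  targets=[
    [[0,0,-0.4],[0,0,0]],
    [[0,0,-0.4],[0,0,0]],
    [[0,0,-0.2],[0,0,0]],
    [[0,0,-0.1],[0,0,0]],
    [[0,0,-0.05],[0,0,0]],
  ],
)

```text
time_s: 11.38
tcp_pos: [0.4929, 0.0907, 0.0252]
orientation: [3.141, 0.001, 2.71]
wrist_force: [-0.1, -0.0, -5.9]
finger_gap: 0.0201
grasp_force: 49.7
```

Call:
play_rows(
  targets=[
    [[0,0,-0.03],[0,0,0]],
    [[0,0,-0.03],[0,0,0]],
    [[0,0,-0.03],[0,0,0]],
    [[0,0,0],[0,0,0]],
    [[0,0,0],[0,0,0]],
  ],
)

```text
time_s: 12.0
tcp_pos: [0.4924, 0.091, 0.0198]
orientation: [-3.142, 0.0, 2.711]
wrist_force: [-0.3, -0.1, -6.4]
finger_gap: 0.0201
grasp_force: 49.7
```

Call:
play_rows(
  targets=[
    [[0,0,-0.02],[0,0,0]],
    [[0,0,-0.02],[0,0,0]],
    [[0,0,-0.02],[0,0,0]],
    [[0,0,0],[0,0,0]],
    [[0,0,0],[0,0,0]],
  ],
)

```text
time_s: 12.62
tcp_pos: [0.4923, 0.0909, 0.0166]
orientation: [-3.142, 0.0, 2.711]
wrist_force: [-4.1, -0.7, 6.3]
finger_gap: 0.0202
grasp_force: 50.9
```

Contact: the vertical wrist force has changed sign at the expected height. Releasing, then rising.

Call:
play_rows(
  targets=[
    [[0,0,0],[0,0,0]],
    [[0,0,0],[0,0,0]],
    [[0,0,0],[0,0,0]],
    [[0,0,0],[0,0,0]],
    [[0,0,0],[0,0,0]],
  ],
  hand=50,
)

```text
time_s: 13.25
tcp_pos: [0.4924, 0.0909, 0.0161]
orientation: [-3.141, -0.0, 2.711]
wrist_force: [0.5, -0.2, 0.7]
finger_gap: 0.0498
grasp_force: 0.0
```

Call:
play_rows(
  targets=[
    [[0,0,0.3],[0,0,0]],
    [[0,0,0.8],[0,0,0]],
    [[0,0,0.8],[0,0,0]],
    [[0,0,0.6],[0,0,0]],
    [[0,0,0],[0,0,0]],
  ],
)

```text
time_s: 13.88
tcp_pos: [0.4949, 0.0911, 0.1691]
orientation: [3.139, 0.006, 2.711]
wrist_force: [-0.3, -0.4, -0.7]
finger_gap: 0.0498
grasp_force: 0.0
```

```bash
python3 - <<'E'
from h import *
d,T=wrist();print(ctrl.state()["tcp_pos"]);np.savez("w5.npz",p=d["pixels"],m=d["mtx"],T=T)
cv2.imwrite("pics/w5.png",d["pixels"][:,:,::-1])
knobs(d,T,235)
E
```

```text
[0.49329164 0.09098873 0.16725869]
75 [354. 103.] 2021 [470.  222.3] [56.1 57. ]
75 [394. 186.] 1054 [580.  236.7] [48.3 46.7]
75 [ 95. 195.] 220 [438.6 -99.6] [20.8 26.2]
75 [ 74. 216.] 184 [ 448.8 -148.4] [35.4 21.6]
75 [ 61. 226.] 199 [ 451.6 -180. ] [20.2 31.9]
90 [354. 103.] 2067 [469.9 222.4] [57.  57.8]
90 [253. 167.] 174 [492.   92.8] [21.8 15.7]
90 [394. 186.] 1083 [579.9 236.4] [48.2 48.2]
90 [ 92. 197.] 357 [ 439.6 -105.6] [20.8 39.3]
90 [ 74. 216.] 209 [ 448.3 -149.1] [36.2 23.9]
90 [ 59. 227.] 268 [ 452.4 -186.7] [21.  45.5]
110 [354. 103.] 2124 [470.2 222.3] [57.7 58.3]
110 [252. 172.] 549 [495.2  89.9] [22.3 35.2]
110 [394. 186.] 1122 [580.2 236.7] [49.1 48.8]
110 [ 92. 196.] 421 [ 439.2 -105.2] [25.4 42.1]
110 [ 73. 215.] 233 [ 447.8 -149.5] [37.7 25. ]
110 [ 59. 226.] 305 [ 452.1 -185.5] [24.2 47.6]
```

View pics/w5.png

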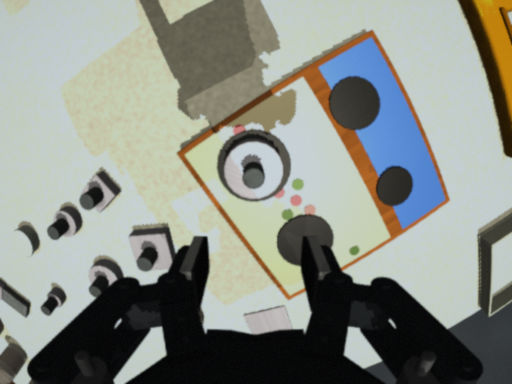

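A stands centred on pad A, with the felt ring even all round at (254,165). Going to B.

Call:
play_rows(
  targets=[
    [[0.2,-0.8,0],[0,0,0]],
    [[0.2,-0.9,0],[0,0,0]],
    [[0.2,-0.9,0],[0,0,0]],
    [[0.2,-0.9,0],[0,0,0]],
    [[0.2,-0.8,0],[0,0,0]],
  ],
)

```text
time_s: 14.55
tcp_pos: [0.5513, -0.1686, 0.1641]
orientation: [-3.141, -0.003, 2.71]
wrist_force: [1.0, 0.1, -0.1]
finger_gap: 0.0499
grasp_force: 0.0
```

Call:
play_rows(
  targets=[
    [[0,-0.2,-0.4],[0,0,0]],
    [[0,0,-0.4],[0,0,0]],
    [[0,0,-0.3],[0,0,0]],
    [[0,0,0],[0,0,0]],
    [[0,0,0],[0,0,0]],
  ],
)

```text
time_s: 15.18
tcp_pos: [0.5521, -0.1789, 0.0998]
orientation: [-3.141, -0.001, 2.711]
wrist_force: [-0.5, 0.5, 0.2]
finger_gap: 0.0501
grasp_force: 0.0
```

```bash
python3 - <<'E'
from h import *
d,T=wrist();print(ctrl.state()["tcp_pos"]);cv2.imwrite("pics/w6.png",d["pixels"][:,:,::-1])
knobs(d,T,235,(40,50,60,75,95))
E
```

```text
[ 0.55255922 -0.17906395  0.10035618]
40 [488.  28.] 381 [492.3 111.1] [36.8 22. ]
40 [278.  33.] 660 [ 438.2 -105.2] [21.  26.2]
40 [194.  89.] 652 [ 451.5 -186.7] [25.3 21.8]
50 [488.  28.] 398 [492.7 111.1] [37.6 22.4]
50 [278.  33.] 693 [ 437.9 -105.4] [21.7 27.2]
50 [194.  89.] 700 [ 451.  -186.9] [26.2 22.6]
60 [278.  33.] 729 [ 437.9 -105.4] [22.2 28. ]
60 [488.  28.] 418 [492.4 111.5] [39.6 22.7]
60 [194.  89.] 751 [ 451.3 -187.1] [27.8 23.6]
75 [272.  39.] 1633 [ 442.3 -109.4] [36.5 37. ]
75 [492.  27.] 626 [492.7 118.4] [54.5 23.2]
75 [200.  89.] 1710 [ 454.2 -181.7] [39.4 37.3]
75 [117. 131.] 291 [ 451.1 -267. ] [16.4 38.7]
75 [346. 127.] 402 [534.9 -83.4] [25.8 22.3]
75 [249. 185.] 467 [ 547.7 -180.5] [20.9 29.8]
95 [491.  26.] 710 [492.5 118.9] [55.1 27.6]
95 [117. 131.] 342 [ 450.  -267.7] [18.7 41.1]
95 [352. 131.] 846 [538.4 -81.3] [35.3 23.4]
95 [250. 161.] 301 [ 528.4 -171.7] [42.6 17. ]
95 [250. 191.] 819 [ 550.3 -181.5] [21.9 35.5]
```

Call:
play_rows(
  targets=[
    [[-0.04,-0.03,-0.5],[0,0,0]],
    [[0,0,-0.5],[0,0,0]],
    [[0,0,-0.4],[0,0,0]],
    [[0,0,-0.2],[0,0,0]],
    [[0,0,-0.1],[0,0,0]],
  ],
)

```text
time_s: 15.85
tcp_pos: [0.5503, -0.181, -0.0018]
orientation: [-3.141, 0.001, 2.711]
wrist_force: [-0.3, -0.7, 0.0]
finger_gap: 0.0498
grasp_force: 0.0
```

Call:
play_rows(
  targets=[
    [[0,0,-0.06],[0,0,0]],
    [[0,0,-0.04],[0,0,0]],
    [[0,0,0],[0,0,0]],
    [[0,0,0],[0,0,0]],
    [[0,0,0],[0,0,0]],
  ],
)

```text
time_s: 16.48
tcp_pos: [0.5501, -0.1809, -0.0076]
orientation: [-3.141, 0.0, 2.711]
wrist_force: [-0.5, 0.2, -0.5]
finger_gap: 0.0496
grasp_force: 0.0
```

Call:
play_rows(
  targets=[
    [[0,0,0],[0,0,0]],
    [[0,0,0],[0,0,0]],
    [[0,0,0],[0,0,0]],
    [[0,0,0],[0,0,0]],
    [[0,0,0],[0,0,0]],
  ],
  hand=10,
)

```text
time_s: 17.1
tcp_pos: [0.55, -0.181, -0.0077]
orientation: [-3.141, 0.0, 2.711]
wrist_force: [-2.1, -1.7, 3.6]
finger_gap: 0.0201
grasp_force: 48.9
```

Call:
play_rows(
  targets=[
    [[0,0,0.2],[0,0,0]],
    [[0,0,0.5],[0,0,0]],
    [[0,0,0.6],[0,0,0]],
    [[0,0,0.4],[0,0,0]],
    [[0,0,0],[0,0,0]],
  ],
)

```text
time_s: 17.73
tcp_pos: [0.5514, -0.1812, 0.0961]
orientation: [3.141, 0.004, 2.711]
wrist_force: [-0.1, -0.1, -5.3]
finger_gap: 0.0198
grasp_force: 49.5
```

Call:
play_rows(
  targets=[
    [[0.15,0.4,0],[0,0,0]],
    [[0.2,0.7,0],[0,0,0]],
    [[0.2,0.8,0],[0,0,0]],
    [[0.2,0.8,0],[0,0,0]],
    [[0.2,0.8,0],[0,0,0]],
  ],
)

```text
time_s: 18.35
tcp_pos: [0.6058, 0.0309, 0.0923]
orientation: [-3.141, -0.003, 2.711]
wrist_force: [-0.3, -0.0, -4.0]
finger_gap: 0.0203
grasp_force: 49.5
```

Call:
play_rows(
  targets=[
    [[0,0.8,0],[0,0,0]],
    [[0,0.4,0],[0,0,0]],
    [[0,0.16,0],[0,0,0]],
    [[0,0,0],[0,0,0]],
    [[0,0,0],[0,0,0]],
  ],
)

```text
time_s: 18.98
tcp_pos: [0.6068, 0.1095, 0.0938]
orientation: [-3.141, -0.0, 2.71]
wrist_force: [0.5, 0.2, -3.4]
finger_gap: 0.0203
grasp_force: 49.6
```

```bash
python3 - <<'E'
from h import *
d,T=wrist();p=d["pixels"];print(ctrl.state()["tcp_pos"]);cv2.imwrite("pics/w7.png",p[:,:,::-1])
# disc of held weight: bright/grey patch between fingers; pad blobs
for thr in(75,95):
  for c,s,k in blobs(p[:300],thr,300,6000):
    P=cast(d,k,.024,T);e=cv2.fitEllipse(np.float32(P*1000));print(thr,np.round(c),s[:5],np.round(e[0],1),np.round(e[1],1))
E
```

```text
[0.60690819 0.10948994 0.09394982]
75 [314.  12.] [ 279    0   69   30 1588] [485.8 221.5] [28.5 63.9]
75 [505.  18.] [492   0  20  53 505] [538.2 442.4] [27.3 68.9]
75 [198.  85.] [ 139   34   89   96 2311] [491.7  90.9] [77.2 80. ]
75 [164.  77.] [ 145   61   40   33 1017] [483.8  81.5] [27.4 35.9]
75 [379. 111.] [ 354   83   51   56 2208] [587.  241.4] [48.8 50. ]
75 [ 27. 130.] [ 15 111  24  45 394] [ 441.8 -100. ] [43.3 64.7]
75 [  8. 136.] [  0 126  18  22 315] [ 436.9 -112.8] [22.5 35. ]
75 [248. 181.] [ 216  148   77   77 3218] [606.9 106.2] [65.8 79.6]
75 [ 87. 197.] [ 52 175  47  50 473] [549.1 -96.8] [ 71.5 118. ]
75 [506. 249.] [ 498  192   14  108 1140] [845.2 379.6] [ 25.1 264.2]
75 [ 62. 209.] [ 49 198  23  26 342] [541.2 -87.6] [23.3 33.6]
95 [314.  12.] [ 278    0   70   30 1625] [485.9 221.2] [29.  64.5]
95 [505.  18.] [492   0  20  54 532] [538.4 442.5] [29.2 70.2]
95 [180.  79.] [ 135   34   93   96 5991] [493.1  93. ] [80.3 84.1]
95 [379. 111.] [ 353   83   52   56 2253] [587.  241.4] [49.5 50.4]
95 [ 27. 130.] [ 14 110  25  47 441] [443.2 -96.4] [42.8 59.4]
95 [  8. 136.] [  0 125  18  23 330] [ 437.  -112.5] [23.2 35.4]
95 [ 85. 196.] [ 50 175  50  51 549] [548.2 -98. ] [ 71.7 120.7]
95 [505. 245.] [ 497  188   15  112 1369] [837.3 377.9] [ 28.1 290.1]
95 [ 60. 210.] [ 45 198  28  27 465] [541.1 -90.8] [22.8 43.6]
```

View pics/w7.png

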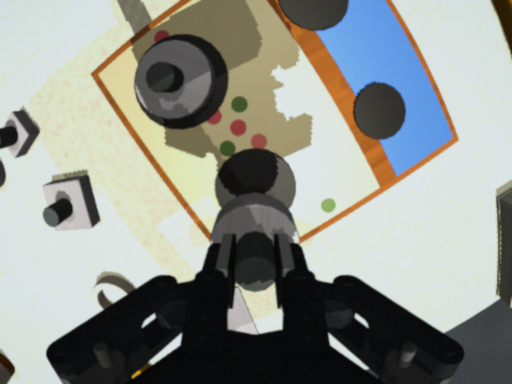

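B is held upright at (255,215), with pad B directly below at (255,185) and aligned sideways. Lowering.

Call:
play_rows(
  targets=[
    [[0,0,-0.4],[0,0,0]],
    [[0,0,-0.4],[0,0,0]],
    [[0,0,-0.2],[0,0,0]],
    [[0,0,-0.1],[0,0,0]],
    [[0,0,-0.08],[0,0,0]],
  ],
)

```text
time_s: 19.65
tcp_pos: [0.6076, 0.1105, 0.0237]
orientation: [3.141, 0.001, 2.71]
wrist_force: [-0.4, 0.8, -3.9]
finger_gap: 0.0201
grasp_force: 49.8
```

Call:
play_rows(
  targets=[
    [[0,0,-0.03],[0,0,0]],
    [[0,0,-0.03],[0,0,0]],
    [[0,0,-0.03],[0,0,0]],
    [[0,0,-0.02],[0,0,0]],
    [[0,0,0],[0,0,0]],
  ],
)

```text
time_s: 20.27
tcp_pos: [0.6069, 0.1108, 0.0167]
orientation: [-3.141, -0.0, 2.711]
wrist_force: [0.3, -0.3, -4.0]
finger_gap: 0.0198
grasp_force: 49.8
```

Call:
play_rows(
  targets=[
    [[0,0,-0.02],[0,0,0]],
    [[0,0,0],[0,0,0]],
    [[0,0,0],[0,0,0]],
    [[0,0,0],[0,0,0]],
    [[0,0,0],[0,0,0]],
  ],
)

```text
time_s: 20.9
tcp_pos: [0.6071, 0.1107, 0.0164]
orientation: [3.142, 0.001, 2.711]
wrist_force: [-3.1, -1.8, 5.4]
finger_gap: 0.0198
grasp_force: 50.4
```

Call:
play_rows(
  targets=[
    [[0,0,0],[0,0,0]],
    [[0,0,0],[0,0,0]],
    [[0,0,0],[0,0,0]],
    [[0,0,0],[0,0,0]],
    [[0,0,0],[0,0,0]],
  ],
  hand=50,
)

```text
time_s: 21.52
tcp_pos: [0.6069, 0.1108, 0.0155]
orientation: [-3.141, -0.0, 2.711]
wrist_force: [-0.7, 0.1, 0.6]
finger_gap: 0.0501
grasp_force: 0.0
```

Call:
play_rows(
  targets=[
    [[0,0,0.3],[0,0,0]],
    [[0,0,0.8],[0,0,0]],
    [[0,0,0.8],[0,0,0]],
    [[0,0,0.6],[0,0,0]],
    [[0,0,0],[0,0,0]],
  ],
)

```text
time_s: 22.15
tcp_pos: [0.61, 0.111, 0.1707]
orientation: [3.138, 0.007, 2.711]
wrist_force: [0.1, 0.3, -0.5]
finger_gap: 0.0499
grasp_force: 0.0
```

Call:
play_rows(
  targets=[
    [[-0.45,-0.8,0],[0,0,0]],
    [[-0.45,-0.9,0],[0,0,0]],
    [[-0.45,-0.9,0],[0,0,0]],
    [[-0.45,-0.9,0],[0,0,0]],
    [[-0.45,-0.8,0],[0,0,0]],
  ],
)

```text
time_s: 22.78
tcp_pos: [0.4704, -0.1488, 0.1654]
orientation: [-3.141, -0.0, 2.711]
wrist_force: [0.9, -0.3, 0.7]
finger_gap: 0.0501
grasp_force: 0.0
```

Call:
play_rows(
  targets=[
    [[-0.35,-0.6,-0.4],[0,0,0]],
    [[0,0,-0.4],[0,0,0]],
    [[0,0,-0.3],[0,0,0]],
    [[0,0,0],[0,0,0]],
    [[0,0,0],[0,0,0]],
  ],
)

```text
time_s: 23.4
tcp_pos: [0.4512, -0.1832, 0.1]
orientation: [-3.141, 0.0, 2.711]
wrist_force: [0.9, -0.1, 0.3]
finger_gap: 0.0501
grasp_force: 0.0
```

```bash
python3 - <<'E'
from h import *
d,T=wrist();print(ctrl.state()["tcp_pos"]);cv2.imwrite("pics/w8.png",d["pixels"][:,:,::-1])
knobs(d,T,235,(40,55,75,95))
for n in("scene","side"):
    d=ctrl.read_camera(n)
    for thr in (60,75,90):
      for c,s,k in blobs(d["pixels"],thr,30,900):
        q=cast(d,c,.061)[0]
        if .4<q[0]<.7 and .02<q[1]<.28: print(n,thr,np.round(c),s[4],np.round(q,4),np.round(cv2.minAreaRect(np.float32(cast(d,k,.046)*1000)),1) if 0 else np.round(cast(d,c,.024)[0],4))
E
```

```text
[ 0.45146816 -0.18335853  0.10025911]
40 [384. 224.] 277 [534.2 -83.1] [22.2 18.2]
55 [367. 204.] 386 [518.4 -85.9] [49.6 39.3]
55 [384. 224.] 300 [533.2 -82. ] [21.3 22.1]
75 [323. 136.] 1047 [ 434.2 -110.2] [39.7 34.4]
75 [249. 188.] 567 [ 448.8 -185.3] [20.1 33.6]
75 [368. 204.] 478 [518.4 -85.8] [51.6 40.1]
75 [161. 208.] 292 [ 431.3 -268.6] [39.2 17.2]
75 [384. 224.] 364 [537.5 -81.5] [32.7 20. ]
95 [249. 165.] 318 [ 430.7 -176.7] [34.2 17.8]
95 [250. 190.] 820 [ 449.  -185.1] [21.2 35.6]
95 [368. 204.] 551 [518.2 -85.1] [52.9 40.5]
95 [160. 207.] 347 [ 430.5 -269.5] [41.5 20. ]
95 [386. 223.] 539 [537.2 -81.3] [41.3 22. ]
scene 60 [318. 164.] 96 [0.4935 0.0909] [0.4455 0.0957]
scene 60 [373. 175.] 319 [0.5212 0.212 ] [0.4752 0.2255]
scene 60 [315. 180.] 307 [0.5532 0.0848] [0.5095 0.0892]
scene 60 [327. 199.] 125 [0.6105 0.109 ] [0.5709 0.1151]
scene 60 [324. 215.] 266 [0.6578 0.1015] [0.6216 0.107 ]
scene 60 [386. 210.] 312 [0.6279 0.2257] [0.5896 0.2401]
scene 75 [318. 164.] 111 [0.4929 0.091 ] [0.4448 0.0959]
scene 75 [372. 175.] 345 [0.5211 0.2115] [0.4751 0.2249]
scene 75 
[... 247 characters left out ...]
 0.0909] [0.4454 0.0957]
scene 90 [352. 233.] 840 [0.6991 0.1517] [0.6659 0.1609]
scene 90 [372. 175.] 371 [0.5207 0.2114] [0.4747 0.2248]
scene 90 [316. 180.] 385 [0.5519 0.0856] [0.5082 0.09  ]
scene 90 [328. 199.] 172 [0.6084 0.1096] [0.5687 0.1157]
scene 90 [386. 210.] 365 [0.6284 0.2251] [0.5901 0.2396]
scene 90 [325. 215.] 375 [0.6568 0.1024] [0.6206 0.108 ]
side 60 [263. 163.] 70 [0.6078 0.1032] [0.6267 0.1661]
side 60 [260. 177.] 147 [0.5808 0.038 ] [0.5974 0.0956]
side 75 [263. 163.] 99 [0.6088 0.1064] [0.6277 0.1695]
side 75 [262. 176.] 243 [0.5861 0.0415] [0.6032 0.0993]
side 90 [263. 163.] 109 [0.6088 0.1068] [0.6277 0.17  ]
side 90 [261. 176.] 260 [0.5855 0.0421] [0.6025 0.1   ]
```

A and B are both within 3 mm of their pad centres in the fixed views. Picking up C at (0.449, -0.185).

Call:
play_rows(
  targets=[
    [[-0.03,-0.03,-0.5],[0,0,0]],
    [[0,0,-0.5],[0,0,0]],
    [[0,0,-0.4],[0,0,0]],
    [[0,0,-0.2],[0,0,0]],
    [[0,0,-0.1],[0,0,0]],
  ],
)

```text
time_s: 24.18
tcp_pos: [0.4494, -0.1851, -0.0025]
orientation: [-3.141, 0.0, 2.711]
wrist_force: [0.6, 0.4, 0.5]
finger_gap: 0.0501
grasp_force: 0.0
```

Call:
play_rows(
  targets=[
    [[0,0,-0.06],[0,0,0]],
    [[0,0,-0.04],[0,0,0]],
    [[0,0,0],[0,0,0]],
    [[0,0,0],[0,0,0]],
    [[0,0,0],[0,0,0]],
  ],
)

```text
time_s: 24.8
tcp_pos: [0.4493, -0.1851, -0.0082]
orientation: [-3.141, 0.0, 2.711]
wrist_force: [-0.1, 0.2, 0.2]
finger_gap: 0.0497
grasp_force: 0.0
```

Call:
play_rows(
  targets=[
    [[0,0,0],[0,0,0]],
    [[0,0,0],[0,0,0]],
    [[0,0,0],[0,0,0]],
    [[0,0,0],[0,0,0]],
    [[0,0,0],[0,0,0]],
  ],
  hand=10,
)

```text
time_s: 25.42
tcp_pos: [0.4492, -0.1852, -0.0083]
orientation: [-3.141, 0.0, 2.711]
wrist_force: [-1.0, -1.3, 5.0]
finger_gap: 0.0202
grasp_force: 48.9
```

Call:
play_rows(
  targets=[
    [[0,0,0.3],[0,0,0]],
    [[0,0,0.6],[0,0,0]],
    [[0,0,0.6],[0,0,0]],
    [[0,0,0.5],[0,0,0]],
    [[0,0,0],[0,0,0]],
  ],
)

```text
time_s: 26.05
tcp_pos: [0.4506, -0.1857, 0.1131]
orientation: [-3.141, 0.004, 2.711]
wrist_force: [0.5, 0.8, -1.8]
finger_gap: 0.0197
grasp_force: 49.4
```

Call:
play_rows(
  targets=[
    [[0,0.4,0],[0,0,0]],
    [[0,0.7,0],[0,0,0]],
    [[0,0.8,0],[0,0,0]],
    [[0,0.8,0],[0,0,0]],
    [[0,0.8,0],[0,0,0]],
  ],
)

```text
time_s: 26.68
tcp_pos: [0.4477, 0.0266, 0.1099]
orientation: [-3.141, -0.003, 2.71]
wrist_force: [-0.3, 0.5, -2.3]
finger_gap: 0.0205
grasp_force: 49.4
```

Call:
play_rows(
  targets=[
    [[0,0.8,0],[0,0,0]],
    [[0,0.8,0],[0,0,0]],
    [[0.1,0.8,0],[0,0,0]],
    [[0.1,0.6,0],[0,0,0]],
    [[0.1,0.25,0],[0,0,0]],
  ],
)

```text
time_s: 27.3
tcp_pos: [0.466, 0.2214, 0.1098]
orientation: [-3.14, -0.002, 2.713]
wrist_force: [0.9, 0.1, -2.9]
finger_gap: 0.02
grasp_force: 49.5
```

Call:
play_rows(
  targets=[
    [[0.1,0.1,0],[0,0,0]],
    [[0,0,0],[0,0,0]],
    [[0,0,0],[0,0,0]],
    [[0,0,0],[0,0,0]],
    [[0,0,0],[0,0,0]],
  ],
)

```text
time_s: 27.92
tcp_pos: [0.4731, 0.2254, 0.1117]
orientation: [-3.141, 0.0, 2.71]
wrist_force: [0.4, 0.4, -1.9]
finger_gap: 0.0205
grasp_force: 49.5
```

Call:
play_rows(
  targets=[
    [[0,0,-0.5],[0,0,0]],
    [[0,0,-0.5],[0,0,0]],
    [[0,0,-0.3],[0,0,0]],
    [[0,0,-0.1],[0,0,0]],
    [[0,0,-0.06],[0,0,0]],
  ],
)

```text
time_s: 28.55
tcp_pos: [0.4735, 0.226, 0.0241]
orientation: [3.141, 0.0, 2.711]
wrist_force: [0.4, -0.3, -2.8]
finger_gap: 0.0203
grasp_force: 49.6
```

Call:
play_rows(
  targets=[
    [[0,0,-0.03],[0,0,0]],
    [[0,0,-0.03],[0,0,0]],
    [[0,0,-0.03],[0,0,0]],
    [[0,0,-0.03],[0,0,0]],
    [[0,0,0],[0,0,0]],
  ],
)

```text
time_s: 29.18
tcp_pos: [0.4731, 0.2259, 0.0167]
orientation: [-3.141, -0.0, 2.711]
wrist_force: [-0.1, 0.2, -1.5]
finger_gap: 0.02
grasp_force: 49.6
```

Call:
play_rows(
  targets=[
    [[0,0,-0.02],[0,0,0]],
    [[0,0,-0.01],[0,0,0]],
    [[0,0,0],[0,0,0]],
    [[0,0,0],[0,0,0]],
    [[0,0,0],[0,0,0]],
  ],
)

```text
time_s: 29.8
tcp_pos: [0.4733, 0.2259, 0.0157]
orientation: [3.141, 0.001, 2.711]
wrist_force: [-2.1, 0.1, 6.6]
finger_gap: 0.0202
grasp_force: 50.7
```

Call:
play_rows(
  targets=[
    [[0,0,0],[0,0,0]],
    [[0,0,0],[0,0,0]],
    [[0,0,0],[0,0,0]],
    [[0,0,0],[0,0,0]],
    [[0,0,0],[0,0,0]],
  ],
  hand=50,
)

```text
time_s: 30.42
tcp_pos: [0.4732, 0.2259, 0.0149]
orientation: [-3.141, -0.0, 2.711]
wrist_force: [0.1, -0.4, 0.4]
finger_gap: 0.0501
grasp_force: 0.0
```

Call:
play_rows(
  targets=[
    [[0,0,0.3],[0,0,0]],
    [[0,0,0.8],[0,0,0]],
    [[0,0,0.8],[0,0,0]],
    [[0,0,0.6],[0,0,0]],
    [[0,0,0],[0,0,0]],
  ],
)

```text
time_s: 31.05
tcp_pos: [0.4756, 0.2268, 0.168]
orientation: [3.137, 0.005, 2.711]
wrist_force: [0.5, -0.4, 0.2]
finger_gap: 0.05
grasp_force: 0.0
```

Call:
play_rows(
  targets=[
    [[0.15,-0.9,0],[0,0,0]],
    [[0.15,-0.9,0],[0,0,0]],
    [[0.15,-0.9,0],[0,0,0]],
    [[0.15,-0.9,0],[0,0,0]],
    [[0.15,-0.9,0],[0,0,0]],
  ],
)

```text
time_s: 31.68
tcp_pos: [0.5173, -0.0456, 0.1636]
orientation: [-3.141, -0.002, 2.711]
wrist_force: [0.9, 0.1, -1.0]
finger_gap: 0.0501
grasp_force: 0.0
```

Call:
play_rows(
  targets=[
    [[0.15,-0.9,0],[0,0,0]],
    [[0.15,-0.9,0],[0,0,0]],
    [[0.15,-0.9,0],[0,0,0]],
    [[0.15,-0.9,0],[0,0,0]],
    [[0,-0.9,0],[0,0,0]],
  ],
)

```text
time_s: 32.3
tcp_pos: [0.5538, -0.3154, 0.1631]
orientation: [3.141, -0.002, 2.711]
wrist_force: [0.2, 0.7, 0.9]
finger_gap: 0.05
grasp_force: 0.0
```

Call:
play_rows(
  targets=[
    [[0,0,-0.4],[0,0,0]],
    [[0,0,-0.4],[0,0,0]],
    [[0,0,-0.3],[0,0,0]],
    [[0,0,0],[0,0,0]],
    [[0,0,0],[0,0,0]],
  ],
)

```text
time_s: 32.92
tcp_pos: [0.5546, -0.3141, 0.0993]
orientation: [-3.141, 0.001, 2.711]
wrist_force: [-0.2, -0.5, -0.4]
finger_gap: 0.0498
grasp_force: 0.0
```

```bash
python3 - <<'E'
from h import *
d,T=wrist();print(ctrl.state()["tcp_pos"]);cv2.imwrite("pics/w9.png",d["pixels"][:,:,::-1])
knobs(d,T,260,(55,75,95))
d=ctrl.read_camera("scene")
for c,s,k in blobs(d["pixels"],75,30,900):
    q=cast(d,c,.061)[0]
    if .4<q[0]<.7 and .02<q[1]<.28: print(np.round(c),s[4],np.round(q,4))
E
```

```text
[ 0.55489543 -0.31425802  0.09980466]
55 [463.  83.] 401 [538.9 -84.9] [32.  21.3]
55 [442. 192.] 257 [ 635.  -143.4] [15.7 42.8]
55 [469. 199.] 188 [ 656.9 -108.9] [15.6 31. ]
55 [194. 250.] 546 [ 581.  -392.7] [34. 24.]
55 [315. 250.] 544 [ 632.1 -280.9] [34.6 24. ]
75 [466.  82.] 687 [540.1 -80.6] [45.1 25.2]
75 [250. 180.] 571 [ 546.4 -312.9] [25.6 27.7]
75 [445. 189.] 378 [ 633.5 -136.9] [24.9 50. ]
75 [467. 202.] 297 [ 658.5 -114.2] [23.7 36.7]
75 [194. 250.] 564 [ 580.9 -393.1] [35.2 24. ]
75 [315. 250.] 562 [ 632.1 -280.9] [34.7 24. ]
95 [434.  80.] 643 [ 530.6 -107.4] [43.6 51.2]
95 [466.  82.] 732 [539.6 -80.8] [46.2 26.5]
95 [250. 185.] 1135 [ 549.3 -313.8] [26.5 44.1]
95 [445. 188.] 434 [ 633.6 -136.1] [28.3 51.7]
95 [466. 202.] 340 [ 658.4 -114.3] [24.3 38.1]
95 [194. 250.] 589 [ 580.5 -392.7] [35.6 25. ]
95 [315. 250.] 588 [ 631.5 -280.9] [35.2 25. ]
[318. 164.] 110 [0.4927 0.0912]
[375. 164.] 122 [0.477  0.2236]
[316. 180.] 345 [0.5524 0.0855]
[372. 177.] 244 [0.5274 0.2097]
[327. 199.] 140 [0.6102 0.1091]
[325. 215.] 327 [0.6575 0.1021]
[386. 210.] 332 [0.6282 0.2256]
```

Call:
play_rows(
  targets=[
    [[-0.02,-0.02,-0.5],[0,0,0]],
    [[0,0,-0.5],[0,0,0]],
    [[0,0,-0.4],[0,0,0]],
    [[0,0,-0.2],[0,0,0]],
    [[0,0,-0.1],[0,0,0]],
  ],
)

```text
time_s: 33.65
tcp_pos: [0.5534, -0.3155, -0.0028]
orientation: [-3.141, 0.001, 2.711]
wrist_force: [1.1, 0.4, 0.0]
finger_gap: 0.0501
grasp_force: 0.0
```

Call:
play_rows(
  targets=[
    [[0,0,-0.06],[0,0,0]],
    [[0,0,-0.04],[0,0,0]],
    [[0,0,0],[0,0,0]],
    [[0,0,0],[0,0,0]],
    [[0,0,0],[0,0,0]],
  ],
)

```text
time_s: 34.28
tcp_pos: [0.5531, -0.3153, -0.0088]
orientation: [-3.141, 0.0, 2.711]
wrist_force: [0.2, 0.6, -0.7]
finger_gap: 0.0502
grasp_force: 0.0
```

Call:
play_rows(
  targets=[
    [[0,0,0],[0,0,0]],
    [[0,0,0],[0,0,0]],
    [[0,0,0],[0,0,0]],
    [[0,0,0],[0,0,0]],
    [[0,0,0],[0,0,0]],
  ],
  hand=10,
)

```text
time_s: 34.9
tcp_pos: [0.553, -0.3154, -0.0089]
orientation: [-3.141, 0.0, 2.711]
wrist_force: [-0.6, -1.0, 2.3]
finger_gap: 0.0203
grasp_force: 48.8
```

Call:
play_rows(
  targets=[
    [[0,0,0.3],[0,0,0]],
    [[0,0,0.6],[0,0,0]],
    [[0,0,0.6],[0,0,0]],
    [[0,0,0.5],[0,0,0]],
    [[0,0,0],[0,0,0]],
  ],
)

```text
time_s: 35.52
tcp_pos: [0.555, -0.3166, 0.1145]
orientation: [-3.14, 0.006, 2.711]
wrist_force: [0.4, 0.3, -1.3]
finger_gap: 0.0202
grasp_force: 49.1
```

Call:
play_rows(
  targets=[
    [[0.06,0.5,0],[0,0,0]],
    [[0.06,0.8,0],[0,0,0]],
    [[0.06,0.9,0],[0,0,0]],
    [[0.06,0.9,0],[0,0,0]],
    [[0.06,0.9,0],[0,0,0]],
  ],
)

```text
time_s: 36.15
tcp_pos: [0.5699, -0.0733, 0.1099]
orientation: [-3.141, -0.002, 2.71]
wrist_force: [0.3, -0.4, -2.3]
finger_gap: 0.0202
grasp_force: 49.1
```

Call:
play_rows(
  targets=[
    [[0.06,0.9,0],[0,0,0]],
    [[0.06,0.9,0],[0,0,0]],
    [[0.06,0.9,0],[0,0,0]],
    [[0.06,0.9,0],[0,0,0]],
    [[0.02,0.8,0],[0,0,0]],
  ],
)

```text
time_s: 36.78
tcp_pos: [0.5855, 0.1906, 0.1098]
orientation: [-3.141, -0.002, 2.711]
wrist_force: [0.2, 0.4, -1.2]
finger_gap: 0.0204
grasp_force: 49.1
```

Call:
play_rows(
  targets=[
    [[0,0.6,0],[0,0,0]],
    [[0,0.27,0],[0,0,0]],
    [[0,0,0],[0,0,0]],
    [[0,0,0],[0,0,0]],
    [[0,0,0],[0,0,0]],
  ],
)

```text
time_s: 37.4
tcp_pos: [0.5866, 0.2395, 0.1109]
orientation: [-3.141, -0.0, 2.709]
wrist_force: [0.7, -0.1, -1.9]
finger_gap: 0.0201
grasp_force: 49.2
```

```bash
python3 - <<'E'
from h import *
tipview("pics/c4.png",bx=(-40,40,-50,30))
E
```

```text
[0.58657192 0.2394696  0.11087971]
```

View pics/c4.png

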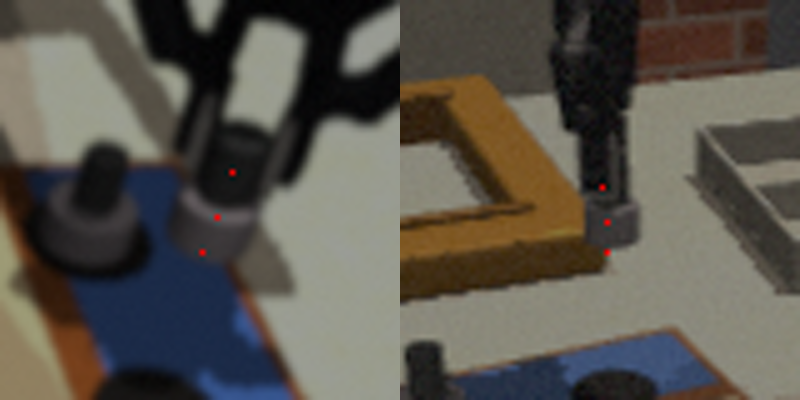

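D is held upright on the TCP axis, and C stands on its pad in the scene crop at (85,235). Lowering D.

Call:
play_rows(
  targets=[
    [[0,0,-0.5],[0,0,0]],
    [[0,0,-0.5],[0,0,0]],
    [[0,0,-0.3],[0,0,0]],
    [[0,0,-0.1],[0,0,0]],
    [[0,0,-0.06],[0,0,0]],
  ],
)

```text
time_s: 38.12
tcp_pos: [0.5872, 0.241, 0.0237]
orientation: [3.141, 0.001, 2.711]
wrist_force: [-1.0, 0.5, -1.8]
finger_gap: 0.0204
grasp_force: 49.3
```

Call:
play_rows(
  targets=[
    [[0,0,-0.03],[0,0,0]],
    [[0,0,-0.03],[0,0,0]],
    [[0,0,-0.03],[0,0,0]],
    [[0,0,-0.03],[0,0,0]],
    [[0,0,0],[0,0,0]],
  ],
)

```text
time_s: 38.75
tcp_pos: [0.5864, 0.2409, 0.0161]
orientation: [-3.141, -0.0, 2.711]
wrist_force: [0.8, 0.5, -1.4]
finger_gap: 0.0202
grasp_force: 49.3
```

Call:
play_rows(
  targets=[
    [[0,0,-0.02],[0,0,0]],
    [[0,0,-0.01],[0,0,0]],
    [[0,0,0],[0,0,0]],
    [[0,0,0],[0,0,0]],
    [[0,0,0],[0,0,0]],
  ],
)

```text
time_s: 39.38
tcp_pos: [0.5868, 0.2409, 0.0151]
orientation: [3.141, 0.001, 2.711]
wrist_force: [-1.7, -0.8, 5.6]
finger_gap: 0.02
grasp_force: 50.0
```

Call:
play_rows(
  targets=[
    [[0,0,0],[0,0,0]],
    [[0,0,0],[0,0,0]],
    [[0,0,0],[0,0,0]],
    [[0,0,0],[0,0,0]],
    [[0,0,0],[0,0,0]],
  ],
  hand=50,
)

```text
time_s: 40.0
tcp_pos: [0.5865, 0.2409, 0.0143]
orientation: [-3.141, -0.0, 2.711]
wrist_force: [0.3, 1.0, -0.6]
finger_gap: 0.0498
grasp_force: 0.0
```

Call:
play_rows(
  targets=[
    [[0,0,0.3],[0,0,0]],
    [[0,0,0.8],[0,0,0]],
    [[0,0,0.8],[0,0,0]],
    [[0,0,0.8],[0,0,0]],
    [[0,0,0],[0,0,0]],
  ],
)

```text
time_s: 40.62
tcp_pos: [0.5902, 0.2421, 0.1828]
orientation: [3.135, 0.008, 2.711]
wrist_force: [0.4, -0.7, -0.1]
finger_gap: 0.0501
grasp_force: 0.0
```

Call:
play_rows(
  targets=[
    [[0,-0.9,0],[0,0,0]],
    [[0,-0.9,0],[0,0,0]],
    [[0,-0.9,0],[0,0,0]],
    [[0,-0.9,0],[0,0,0]],
    [[0,0,0],[0,0,0]],
  ],
)

```text
time_s: 41.25
tcp_pos: [0.5861, 0.0214, 0.1764]
orientation: [-3.14, -0.0, 2.706]
wrist_force: [0.1, 0.7, 0.3]
finger_gap: 0.0499
grasp_force: 0.0
```

```bash
python3 - <<'E'
from h import *
pads=dict(scene=[(.4954,.0914),(.6083,.1096),(.4749,.2249),(.5899,.2398)],side=[(.4923,.0869),(.6059,.1059),(.4721,.2216),(.587,.2367)])
for n in pads:
    d=ctrl.read_camera(n)
    for c,s,k in blobs(d["pixels"],80,30,600):
        q=cast(d,c,.061)[0];r=np.linalg.norm(q-pads[n],axis=1)
        if r.min()<.015: print(n,"ABCD"[r.argmin()],s[4],np.round(q,4),"off mm",round(r.min()*1000,1))
E
```

```text
scene C 129 [0.4763 0.2237] off mm 1.9
scene B 161 [0.609  0.1093] off mm 0.8
scene D 162 [0.5901 0.2383] off mm 1.5
side C 93 [0.475  0.2199] off mm 3.4
side B 108 [0.6089 0.1069] off mm 3.2
```

All four are within about 3.5 mm of their pads: A at 2 mm in an earlier scene view, and B, C and D just now. Handing in.

```bash
python3 -c "
from rig import ctrl
print(ctrl.job_done())"
```

```text
the job is handed in; nothing more can be done
None
```

The four round weights were set and released on their own pads in order of size, each measured within about 3.5 mm of its pad's centre, the square weights were not handled, and the job is handed in (no verdict was returned).

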